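# Reload the lid magazine and zero the batch counter

## Task

Get the lidding station ready for the next batch. First press the loose tub lid down into the spring-loaded magazine, lying flat, until both end catches have snapped over its top and it stays down by itself; then turn the reset knob of the batch counter anticlockwise all the way back until its pointer rests on the zero stop. Leave the spanner, the jar and the empty tub where they are.

Things in the scene. Friction and masses are not known exactly. Their poses are not given: they have to be found in the camera images.
- lid_center (a point): centre of the loose white tub lid, a flat plastic slab 130 mm long (its x axis) x 56 mm wide (y) x 14 mm thick (z), about 70 g; at the start it lies flat on the bench, its centre 7 mm up; either way up and either way round is right. Grip it across its 56 mm width
- magazine: fixed spring magazine for lids: base plate 210 x 100 x 12 mm, two upright steel end channels. Origin under its centre on the bench; x along the lid's length, z up. End walls' inner faces at x = +-67.5 mm; side cheeks only at |x| = 46 to 73 mm, inner faces y = +-30.5, outer 35.5; 128 mm high, flared lips to 141. At |x| < 46 mm both long sides are open, so fingers can go down beside a lid
- magazine_seat (a point): point on the magazine's upright middle axis, 96 mm above the bench, level with the flat undersides of the two black catches; axes as the magazine. A lid put in the channels first rests on the catches' slopes, its underside about 109 mm above the bench. Pressed down in the middle with 6 to 12 N until its top is below 96 mm (88 is ample) it is caught; let go, its centre ends 7 mm below this point
- reset_knob (a joint): angle of the counter's reset knob: 0 = pointer on the zero stop (a hard stop), growing as the knob turns clockwise seen from above, up to 4.7; 1.6 to 3.6 at the start. Turn it anticlockwise seen from above to bring it to 0. Light friction of 0.06 N m, no spring: it stays where it is left
- knob_grip (a point): point on the knob's upright axis, 103 mm above the bench, at the height to grip; turns with the knob: x along the grip bar towards the pointer, z up. The knob is a black bar 66 mm long (x), 16 mm thick (y), 9 to 45 mm above the dial, on a round foot of 26 mm radius; a thin low pointer reaches 52 mm from the axis, and a white line on the bar's top is on the pointer's side
- counter: fixed batch counter: off-white box 130 x 130 x 70 mm, round aluminium dial on top (radius 60 mm, 73 mm above the bench), knob in its middle. Origin under its centre on the bench, z up. At zero the pointer lies along the counter's +x, against the stop: a steel post 8 mm thick and high, 48 mm from the axis, just anticlockwise of +x; tick marks run clockwise from there
- spanner: loose steel spanner 150 mm long, lying beyond the work; to be left alone
- spice_jar: loose amber glass jar with steel cap, 64 mm diameter, 95 mm high, beyond the work; origin under its foot; to be left alone
- tub: loose white empty tub 70 x 130 x 55 mm, open on top, beyond the work; origin under its bottom; to be left alone
- follower (a joint): how far (m) the spring follower plate in the magazine is pushed down: 0 = up, its top 94 mm above the bench; at most 0.045. The plate is 116 x 46 x 8 mm; its spring pushes up with 3 N at first, 4 to 5 N with the lid in, and holds a caught lid up against the catches
- catch_far (a joint): how far (m) the catch at the magazine's +x end is pushed back: 0 = out, at most 0.012. Each end wall has such a black spring catch in its middle, standing 8 mm into the channel, flat underneath, with a slope on top from 116 mm down to 96 mm above the bench. Its grey housing outside the wall reaches out to x = 100 mm, 44 mm wide, top at 121 mm
- catch_near (a joint): the same for the like catch at the magazine's -x end
Mind the look-alikes: they are no part of the job. Of the things like the counter, leave any that is blue, brown or green; of the rest the larger one is meant.

How it is judged:
By the outcome, as a careful person would: the job done as asked, in the order asked, and still so for the second after the job is handed in, with the robot touching nothing.
It also fails if it takes over 72 s, if anything falls off the work surface, if the arm or the gripper's body presses on something with over 40 N, if the wrist force passes 120 N, or if a joint passes its speed limit or range.

## Robot

A 6-joint arm with a two-finger parallel gripper is mounted at the origin on the work surface. World frame = base frame: x ahead of the robot, y to its left, z up, the work surface at z = 0. Lengths are in m, angles in rad, forces in N, time in s.
With the tool pointing down it reaches from about 0.4 to 0.825 m from the base axis. Payload 7 kg.
Tool frame: the origin (TCP) lies at the very end of the fingers, on their centre line; the grasp point (between the pads) lies 19 mm behind it; z points along the fingers, x is the direction in which the jaws open and shut, and the axes are right-handed (so a half turn about z gives the same grasp; the last joint's range is limited). The gripper opens to 88 mm and grips with 3 to 60 N. Pads are 19 mm wide; open, the fingers measure 130 mm over their backs; the gripper's body (78 mm by 193 mm) begins 47 mm behind the grasp point.
Start: joints at [1.487, 0.359, 0.012, 0, -1.224, -0.288], TCP at [0.245, 0.629, 0.196] pointing down, gripper open.
Joint ranges: [-3.07, 3.07], [-1.43, 2.12], [-1.02, 1.25], [-3.03, 1.67], [-3.05, -0], [-3.03, 3.03]. Speed limits (rad/s): [2.39, 2.39, 3.01, 3.14, 3.14, 3.14].

## Interface

Orientations are given as [roll, pitch, yaw] about the fixed x, y, z axes, in that order (R = Rz(yaw) Ry(pitch) Rx(roll)).
In Python, from station import telemetry, grab_frame, arm, regions_of, pinpoint gives the robot as it stands. The module is installed in compiled form; this text tells all that it offers.
- The arm moves only by the shell command python3 -m inch 'ROWS' [FORCE]. ROWS is text: rows parted by semicolons, each of 7 numbers parted by spaces: the opening, from 0 (shut) to 1 (fully open), then the shift along the world's x, y, z in cm, then the turn, a rotation vector about the world's x, y, z in degrees. A call has 1 to 12 rows; each row is the pose to reach, as a shift and turn from the pose measured when the call began; what a row does not reach only later rows make up. A row lasts 1/8 s, in which the tool goes at most 62.5 mm and 10.7 degrees, less where a joint would pass 70% of its speed; a pose out of reach is approached as far as the arm can. A call with a gripper value outside its range is refused whole. The fingers move at their own pace and stop on an object; FORCE is the grip in N (left out, the last holds). Time passes only in rows, so rows that repeat a pose let the fingers close. It gives the time, the measured TCP pose, the force and the opening at its end, in the units of the state.
- telemetry.get_state(): the state, without advancing time (a new reading comes with each control period).
- grab_frame(name): name is "scene" or "top" or "wrist"; returns a dict with "pixels" (400x640x3 uint8, red, green, blue), "fx", "fy", "cx", "cy" (pixels), "R" (3x3) and "t" (3): a world point X has camera coordinates R X + t. Camera axes: x right, y down, z forward; pixel columns grow to the right and rows downward; lengths in m; the calibration is good to about 2 mm. A picture is of the moment at which its call begins. There is no depth.
- arm.job_done(): hands the job in, once; it reports no verdict.
Trained networks look in the newest picture that a camera, given by its name, has taken for a name from the list of things; names that differ only in an ending like _2 or _b are one class to them, and where a whole thing is asked for, a point or a joint stands for the part that bears it (a point fixed in the world has none). Each returns a list of dicts, best first, with "p" (0 to 1); they miss things now and then, are a little off and sometimes report something else, mostly with a low value. They report only what shows in the picture. A call takes as long as a camera call. They do not tell look-alikes from the thing itself.
- regions_of(camera, name): "pixels" (400x640 bool, what is visible of it) and "bbox" ([left, top, right, bottom] in pixels, round what is visible of it).
- pinpoint(camera, name): "location" ([column, row] in pixels: a listed point, or the origin of a listed thing).
The state is a dict: "t": time; "q": joint angles; "qd": joint speeds; "joint_efforts": joint torques, N m; "eef_pos": TCP position; "ee_rot": TCP orientation; "force": force on the tool from outside, world axes, zero at the start; "moment": the same for the moment, N m; "width": finger opening in m.
Only numpy, scipy, OpenCV 4.12 (cv2) and the standard library are available. Lean on these libraries where they do the work, as an engineer would, in place of code of your own. Each camera call takes 0.05 s, during which the arm holds its last target. There are 200 camera calls.

## Working session

There is one attempt and no reset: what is moved stays moved. The work goes in short steps, Python scripts to look and compute and a shell command to move; the robot and the scene stay as the last step left them, time stands still between calls to the robot, and variables do not carry over. Pictures are saved under pics/ and viewed, about 8 in all and at most 12, crops included, and the job is handed in when it is done.

```bash
mkdir -p pics; cat > h.py <<'E'
import numpy as np, cv2
from station import telemetry, grab_frame, arm, regions_of, pinpoint
def save(f,n,crop=None,s=1):
    im=f["pixels"][:,:,::-1]
    if crop: l,t,r,b=crop; im=im[t:b,l:r]
    cv2.imwrite(f"pics/{n}.png",cv2.resize(im,None,fx=s,fy=s,interpolation=cv2.INTER_CUBIC))
def back(f,px,z):
    R=np.array(f["R"]);t=np.array(f["t"])
    d=R.T@np.array([(px[0]-f["cx"])/f["fx"],(px[1]-f["cy"])/f["fy"],1]);c=-R.T@t
    return c+d*(z-c[2])/d[2]
def proj(f,X):
    p=np.array(f["R"])@np.array(X)+np.array(f["t"]);return [f["fx"]*p[0]/p[2]+f["cx"],f["fy"]*p[1]/p[2]+f["cy"]]
E
python3 - <<'E'
from h import *
np.set_printoptions(precision=4,suppress=True)
Z=dict(lid_center=.007,magazine=0,magazine_seat=.096,knob_grip=.103,counter=0,spice_jar=0,tub=0,spanner=0)
ims=[]
for c in("scene","top"):
    f=grab_frame(c);ims.append(f["pixels"]);save(f,c+"0")
    print(c,-np.array(f["R"]).T@f["t"])
    for n,z in Z.items():
        print(n,[(round(d["p"],2),np.round(d["location"],1),back(f,d["location"],z)[:2]) for d in pinpoint(c,n)[:3]])
cv2.imwrite("pics/both.png",cv2.resize(np.vstack(ims)[:,:,::-1],(480,600)))
print(telemetry.get_state())
E
```

```text
scene [1.1476 0.3222 0.874 ]
lid_center [(0.79, array([448.8, 265.5]), array([0.4937, 0.2576]))]
magazine [(0.87, array([263.3, 198.1]), array([ 0.5596, -0.2773]))]
magazine_seat [(0.72, array([257.4, 176.3]), array([ 0.5695, -0.276 ]))]
knob_grip [(0.81, array([355.9, 192.6]), array([ 0.4842, -0.0184])), (0.74, array([229. , 133.9]), array([ 0.4788, -0.4588])), (0.61, array([338.9, 144.6]), array([ 0.3442, -0.1564]))]
counter [(0.96, array([232.5, 155.8]), array([ 0.4679, -0.4774])), (0.94, array([354.9, 218.2]), array([ 0.4817, -0.017 ])), (0.89, array([335.7, 161.5]), array([ 0.3126, -0.1853]))]
spice_jar [(0.77, array([402.8, 344.3]), array([0.7348, 0.2503]))]
tub [(0.79, array([238. , 253.8]), array([ 0.7485, -0.2083]))]
spanner [(0.95, array([312.1, 299.6]), array([0.7529, 0.0252]))]
top [ 0.3072 -0.0733  1.1674]
lid_center [(0.95, array([203.6, 228.3]), array([0.4971, 0.2599]))]
magazine [(0.97, array([370.9, 186.2]), array([ 0.5729, -0.2773]))]
magazine_seat [(0.81, array([379.1, 180.1]), array([ 0.5666, -0.2872])), (0.52, array([274.1, 144.2]), array([0.7131, 0.0104]))]
knob
[... 297 characters left out ...]
4])), (0.77, array([402.7, 273.2]), array([ 0.2915, -0.3344]))]
spice_jar [(0.63, array([206.7, 154.1]), array([0.7406, 0.2394]))]
tub [(0.85, array([342.4, 135.6]), array([ 0.7536, -0.2086]))]
spanner [(0.52, array([272.2, 138.3]), array([0.7706, 0.0222]))]
{'t': 0.9, 'q': array([ 1.4871,  0.3586,  0.0119,  0.    , -1.2241, -0.2881]), 'qd': array([ 0.0002, -0.0003, -0.0013, -0.0019, -0.0004,  0.0006]), 'joint_efforts': array([  0.0008, -58.2353,  29.3301,   7.0022,   0.0125,  -0.    ]), 'eef_pos': array([0.2452, 0.6288, 0.1958]), 'ee_rot': array([-3.1416,  0.    , -1.9426]), 'force': array([0.2023, 0.2848, 0.4852]), 'moment': array([-0.0177,  0.0028, -0.0062]), 'width': 0.08751660659145322}
```

View pics/top0.png

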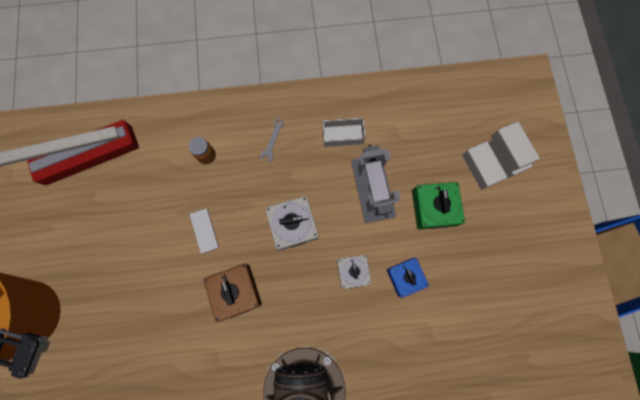

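View pics/scene0.png

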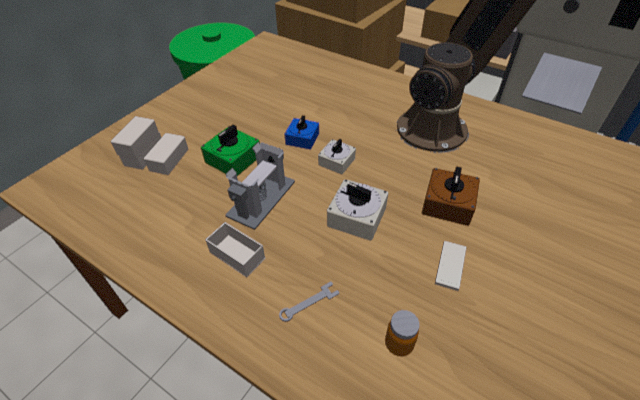

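The top view shows the lid at (203,231), the white target counter at (292,222) and the magazine at (375,185). The small white, blue, brown and green counters are decoys. The jar, spanner and tub lie beyond the work.

```bash
python3 - <<'E'
from h import *
np.set_printoptions(precision=4,suppress=True)
for c in("top","scene"):
    f=grab_frame(c)
    for n,z in(("lid_center",.014),("magazine",.012)):
        for d in regions_of(c,n)[:1]:
            m=d["pixels"].astype(np.uint8)
            ct=max(cv2.findContours(m,0,2)[0],key=cv2.contourArea)[:,0]
            P=np.array([back(f,p,z)[:2] for p in ct],np.float32)*1000
            (cx,cy),s,a=cv2.minAreaRect(P); b=cv2.boxPoints(((cx,cy),s,a)); e=max(b[1]-b[0],b[2]-b[1],key=np.linalg.norm)
            print(c,n,d["p"],cx,cy,s,"long axis yaw",np.degrees(np.arctan2(e[1],e[0])))
E
```

```text
top lid_center 0.81 490.3416442871094 258.301025390625 (128.97122192382812, 58.911102294921875) long axis yaw 12.775283
top magazine 0.69 585.2196044921875 -292.6328125 (244.7275848388672, 131.53367614746094) long axis yaw 5.2665462
scene lid_center 0.95 494.69927978515625 261.43084716796875 (138.01817321777344, 58.71790313720703) long axis yaw 13.680629
scene magazine 0.56 524.4616088867188 -329.59564208984375 (313.370361328125, 203.8089141845703) long axis yaw 4.772599
```

```bash
python3 -m inch '1 24.8 -37 0 0 0 34; 1 24.8 -37 0 0 0 34; 1 24.8 -37 0 0 0 34; 1 24.8 -37 0 0 0 34; 1 24.8 -37 0 0 0 34; 1 24.8 -37 0 0 0 34; 1 24.8 -37 0 0 0 34; 1 24.8 -37 0 0 0 34; 1 24.8 -37 0 0 0 34; 1 24.8 -37 0 0 0 34'
python3 - <<'E'
from h import *
np.set_printoptions(precision=4,suppress=True)
f=grab_frame("wrist");save(f,"w1")
print(-np.array(f["R"]).T@f["t"],telemetry.get_state()["eef_pos"],telemetry.get_state()["ee_rot"],telemetry.get_state()["q"])
for d in regions_of("wrist","lid_center")[:1]:
    m=d["pixels"].astype(np.uint8)
    ct=max(cv2.findContours(m,0,2)[0],key=cv2.contourArea)[:,0]
    P=np.array([back(f,p,.014)[:2] for p in ct],np.float32)*1000
    (cx,cy),s,a=cv2.minAreaRect(P); b=cv2.boxPoints(((cx,cy),s,a)); e=max(b[1]-b[0],b[2]-b[1],key=np.linalg.norm)
    print(d["p"],d["bbox"],cx,cy,s,"yaw",np.degrees(np.arctan2(e[1],e[0])))
print([(d["p"],back(f,d["location"],.007)) for d in pinpoint("wrist","lid_center")])
E
```

```text
t: 2.45
eef_pos: [0.4929, 0.2598, 0.1958]
ee_rot: [-3.141, 0.0, -1.348]
force: [0.5, 0.5, 0.6]
width: 0.0875
[0.5731 0.2776 0.3853] [0.4927 0.26   0.1958] [-3.1415  0.0002 -1.3477] [ 0.8369  0.1653 -0.2511 -0.0001 -1.1542  0.9571]
0.81 [294.0, 118.3, 350.3, 239.0] 491.765380859375 259.6520080566406 (129.8040771484375, 56.49568557739258) yaw 12.588484
[(0.57, array([0.4898, 0.2588, 0.007 ]))]
```

```bash
python3 -m inch '1 -0.1 0 -6 0 0 -0.2; 1 -0.1 0 -12 0 0 -0.2; 1 -0.1 0 -17 0 0 -0.2; 1 -0.1 0 -19.2 0 0 -0.2; 1 -0.1 0 -19.2 0 0 -0.2; 0.3 -0.1 0 -19.2 0 0 -0.2; 0.3 -0.1 0 -19.2 0 0 -0.2; 0.3 -0.1 0 -19.2 0 0 -0.2; 0.3 -0.1 0 -19.2 0 0 -0.2; 0.3 -0.1 0 -19.2 0 0 -0.2' 40
```

```text
t: 3.85
eef_pos: [0.4918, 0.26, 0.004]
ee_rot: [-3.141, 0.0, -1.351]
force: [0.5, 0.5, 0.3]
width: 0.0432
```

```bash
python3 - <<'E'
from h import *
s=telemetry.get_state();print(s["width"],s["eef_pos"],s["force"])
f=grab_frame("wrist");g=grab_frame("scene")
save(f,"w2");im=np.hstack([f["pixels"][60:360,120:520],cv2.resize(g["pixels"][190:310,360:520],(400,300))]);cv2.imwrite("pics/g1.png",im[:,:,::-1])
E
```

```text
0.04319168734790273 [0.49178527 0.25997049 0.0039878 ] [0.48062311 0.52914517 0.31902479]
```

View pics/g1.png

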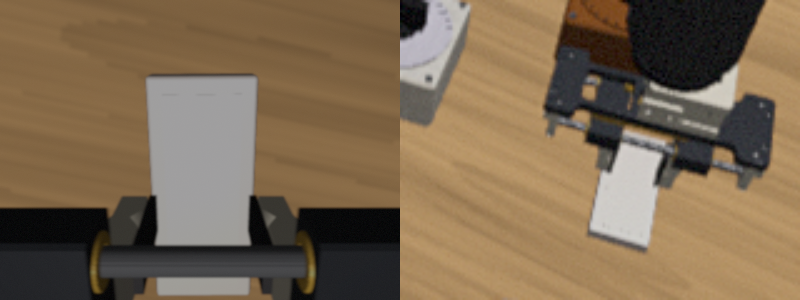

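The wrist view shows the lid squarely between the fingers, in the crop at about (205,230). The 43 mm reading is odd, so I'll test it with a lift.

```bash
python3 -m inch '0.3 0 0 0 0 0 0; 0.3 0 0 0 0 0 0; 0.3 0 0 4 0 0 0;0.3 0 0 4 0 0 0'; python3 - <<'E'
from h import *
f=grab_frame("wrist");g=grab_frame("scene")
im=np.hstack([f["pixels"][60:360,120:520],cv2.resize(g["pixels"][190:310,360:520],(400,300))]);cv2.imwrite("pics/g2.png",im[:,:,::-1])
E
```

```text
t: 4.45
eef_pos: [0.4934, 0.2614, 0.0465]
ee_rot: [-3.137, 0.002, -1.35]
force: [-0.5, 0.5, 0.0]
width: 0.0263
```

View pics/g2.png

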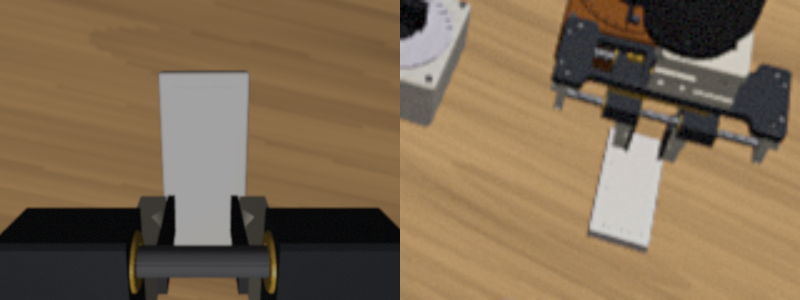

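```bash
python3 - <<'E'
from h import *
s=telemetry.get_state();print(s["width"],s["eef_pos"],s["ee_rot"])
f=grab_frame("wrist");g=grab_frame("scene")
a,b=f["pixels"].copy(),g["pixels"].copy()
p=s["eef_pos"];u=np.array([np.cos(s["ee_rot"][2]),np.sin(s["ee_rot"][2]),0])*s["width"]/2
for q,col in((p+u,(255,0,0)),(p-u,(0,255,0))):
    for im,F in((a,f),(b,g)):
        x=proj(F,q);print(np.round(x,1));cv2.drawMarker(im,tuple(int(round(v)) for v in x),col,0,6)
im=np.hstack([cv2.resize(a[160:400,200:440],(400,400)),cv2.resize(b[230:300,410:480],(400,400),interpolation=cv2.INTER_CUBIC)]);cv2.imwrite("pics/g3.png",im[:,:,::-1])
E
```

```text
0.02627555002700384 [0.49175772 0.2600774  0.04407142] [-3.14083651e+00  8.36492151e-04 -1.35117308e+00]
[344.7 246.9]
[447.9 255.1]
[298.6 246.8]
[459.  258.3]
```

View pics/g3.png

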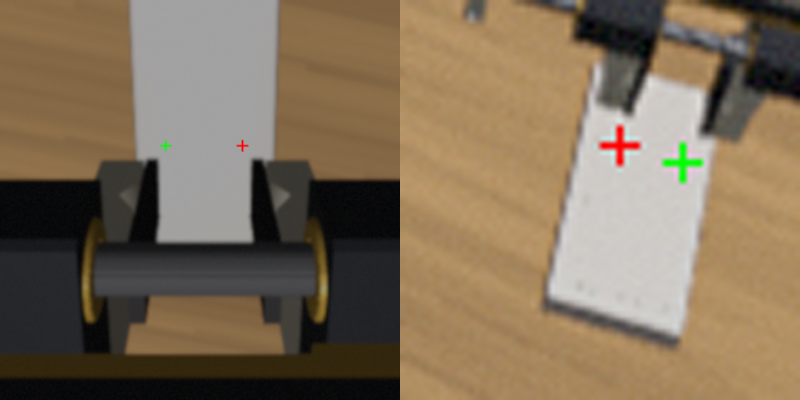

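```bash
python3 - <<'E'
from h import *
f=grab_frame("wrist");g=grab_frame("scene")
P=[np.array(c["R"]) for c in(f,g)]
M=[np.array([[c["fx"],0,c["cx"]],[0,c["fy"],c["cy"]],[0,0,1]])@np.c_[np.array(c["R"]),np.array(c["t"])] for c in(f,g)]
for a,b in(((351,256),(451,249.5)),((294,256),(463.5,253.5))):
    X=cv2.triangulatePoints(M[0],M[1],np.float64(a),np.float64(b))[:,0];X=X[:3]/X[3];print(X,proj(f,X),proj(g,X))
save(g,"s_hi");print(f["fx"],-P[0].T@f["t"],P[0])
E
```

```text
[0.50820327 0.25054763 0.08585215] [np.float64(349.4018700307486), np.float64(255.0608506918248)] [np.float64(450.8257223799854), np.float64(249.3094013163394)]
[0.49955015 0.2771631  0.08053511] [np.float64(288.02641844815827), np.float64(255.36099039282723)] [np.float64(462.7028664039748), np.float64(253.2184671901142)]
360.4885273843357 [0.5717025  0.27717551 0.23260476] [[ 2.19389161e-01 -9.75637373e-01  3.35729258e-04]
 [-9.29784173e-01 -2.08973986e-01  3.03036739e-01]
 [-2.95583809e-01 -6.67951316e-02 -9.52978815e-01]]
```

Triangulating the fingertips puts them roughly 2–4 cm above the reported TCP, which explains the empty grasp. I'll find the bench by touch with the jaws open around the lid.

```bash
python3 -m inch '1 0 0 0 0 0 0; 1 0 0 0 0 0 0; 1 0 0 0 0 0 0; 1 0 0 0 0 0 0; 1 0 0 0 0 0 0; 1 0 0 0 0 0 0; 1 0 0 -4 0 0 0; 1 0 0 -4.3 0 0 0; 1 0 0 -4.6 0 0 0; 1 0 0 -4.9 0 0 0; 1 0 0 -4.9 0 0 0'
```

```text
t: 6.12
eef_pos: [0.4915, 0.2597, -0.0054]
ee_rot: [3.141, -0.0, -1.351]
force: [-0.8, 0.3, -0.2]
width: 0.0878
```

```bash
python3 -m inch '1 0 0 -0.3 0 0 0; 1 0 0 -0.6 0 0 0; 1 0 0 -0.6 0 0 0'; python3 -m inch '1 0 0 -0.3 0 0 0; 1 0 0 -0.6 0 0 0; 1 0 0 -0.6 0 0 0'
```

```text
t: 6.5
eef_pos: [0.4913, 0.2596, -0.0117]
ee_rot: [3.141, -0.0, -1.351]
force: [-0.1, 0.6, 0.7]
width: 0.0876
t: 6.88
eef_pos: [0.4912, 0.2594, -0.018]
ee_rot: [3.14, -0.001, -1.351]
force: [1.0, 0.3, -0.9]
width: 0.0877
```

```bash
python3 - <<'E'
from h import *
f=grab_frame("wrist");g=grab_frame("scene")
im=np.hstack([cv2.resize(f["pixels"][120:360,200:440],(400,400)),cv2.resize(g["pixels"][220:300,400:480],(400,400),interpolation=cv2.INTER_CUBIC)]);cv2.imwrite("pics/g4.png",im[:,:,::-1])
E
```

```text
(no output)
```

View pics/g4.png

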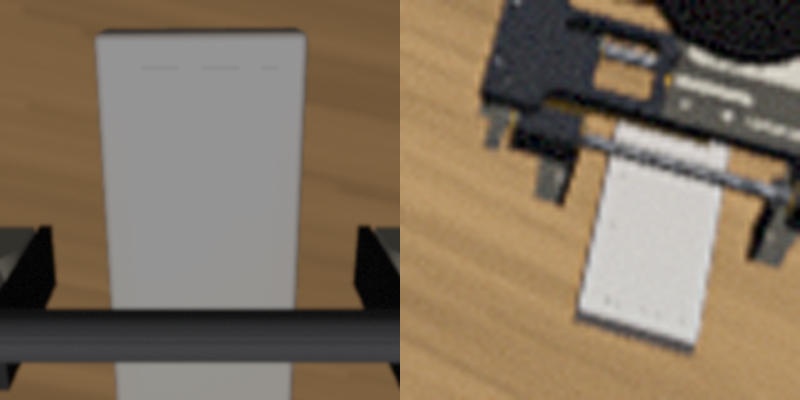

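```bash
python3 -m inch '1 0 0 -0.2 0 0 0; 1 0 0 -0.4 0 0 0; 1 0 0 -0.4 0 0 0'; python3 -m inch '1 0 0 -0.2 0 0 0; 1 0 0 -0.2 0 0 0';python3 -m inch '1 0 0 -0.2 0 0 0; 1 0 0 -0.2 0 0 0'
```

```text
t: 7.35
eef_pos: [0.4912, 0.2594, -0.0219]
ee_rot: [3.14, -0.001, -1.351]
force: [0.3, -0.2, 0.4]
width: 0.0879
t: 7.6
eef_pos: [0.4911, 0.2593, -0.0241]
ee_rot: [3.14, -0.001, -1.351]
force: [0.8, -0.1, 0.0]
width: 0.0877
t: 7.85
eef_pos: [0.491, 0.2592, -0.0263]
ee_rot: [3.14, -0.001, -1.351]
force: [0.0, -0.3, 0.1]
width: 0.0876
```

```bash
for i in 1; do python3 -m inch '1 0 0 -0.2 0 0 0; 1 0 0 -0.2 0 0 0'; python3 -m inch '1 0 0 -0.2 0 0 0; 1 0 0 -0.2 0 0 0';python3 -m inch '1 0 0 -0.2 0 0 0; 1 0 0 -0.2 0 0 0'; done
```

```text
t: 8.1
eef_pos: [0.4909, 0.2591, -0.0285]
ee_rot: [3.139, -0.001, -1.351]
force: [0.6, -0.1, 0.7]
width: 0.0878
t: 8.35
eef_pos: [0.491, 0.2592, -0.0304]
ee_rot: [3.14, -0.001, -1.351]
force: [0.0, 0.2, 2.6]
width: 0.0878
t: 8.6
eef_pos: [0.4911, 0.2593, -0.0306]
ee_rot: [3.14, -0.001, -1.351]
force: [-7.2, -3.1, 21.7]
width: 0.0877
```

The tips touched the bench at reported z = −0.030, so the true tip height is the reported z plus 30 mm. Next I'll raise 3 mm and grip.

```bash
python3 -m inch '1 0 0 0.3 0 0 0; 0.5 0 0 0.3 0 0 0; 0.5 0 0 0.3 0 0 0; 0.5 0 0 0.3 0 0 0; 0.5 0 0 0.3 0 0 0; 0.5 0 0 0.3 0 0 0; 0.5 0 0 0.3 0 0 0' 40;  python3 -m inch '0.5 0 0 5 0 0 0; 0.5 0 0 10 0 0 0; 0.5 0 0 16 0 0 0; 0.5 0 0 20 0 0 0; 0.5 0 0 20 0 0 0'
python3 - <<'E'
from h import *
f=grab_frame("wrist");save(f,"w5")
g=grab_frame("scene")
im=np.hstack([cv2.resize(f["pixels"][60:360,170:470],(400,400)),cv2.resize(g["pixels"][170:290,370:490],(400,400),interpolation=cv2.INTER_CUBIC)]);cv2.imwrite("pics/g5.png",im[:,:,::-1])
E
```

```text
t: 9.48
eef_pos: [0.4911, 0.2592, -0.0277]
ee_rot: [3.14, -0.001, -1.351]
force: [-1.1, 0.4, -0.4]
width: 0.0559
t: 10.1
eef_pos: [0.4927, 0.2606, 0.1762]
ee_rot: [-3.137, 0.002, -1.35]
force: [0.7, -0.6, -1.5]
width: 0.0556
```

View pics/g5.png

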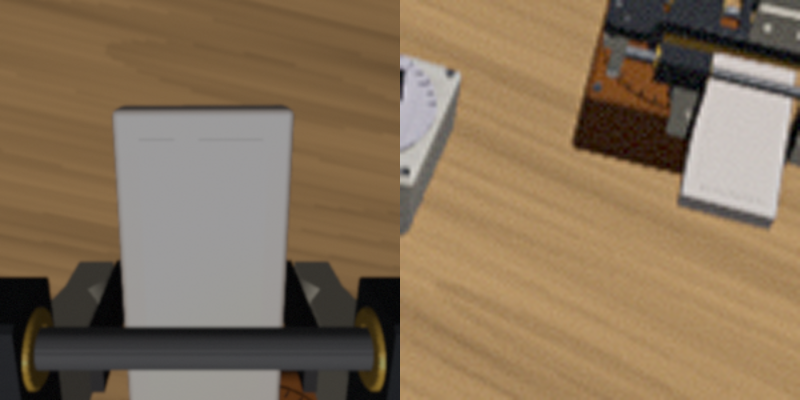

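Wrist and scene views: the lid is held level between the fingers (width 55.6 mm), with its centre about 35 mm above the reported z. Next I'll fly towards the magazine and look at it with the wrist camera.

```bash
python3 -m inch '0.5 -3 -41 2 0 0 -8; 0.5 -3 -41 2 0 0 -8; 0.5 -3 -41 2 0 0 -8; 0.5 -3 -41 2 0 0 -8; 0.5 -3 -41 2 0 0 -8; 0.5 -3 -41 2 0 0 -8; 0.5 -3 -41 2 0 0 -8; 0.5 -3 -41 2 0 0 -8; 0.5 -3 -41 2 0 0 -8'
python3 - <<'E'
from h import *
np.set_printoptions(precision=4,suppress=True)
s=telemetry.get_state();print(s["eef_pos"],s["ee_rot"],s["q"])
f=grab_frame("wrist");save(f,"w6");print(-np.array(f["R"]).T@f["t"])
for n,z in(("magazine",0),("magazine_seat",.096),("catch_far",.106),("catch_near",.106)):
    print(n,[(round(d["p"],2),np.round(d["location"],1),back(f,d["location"],z)[:2]) for d in pinpoint("wrist",n)[:2]])
for n in("follower","catch_far","catch_near"):
    for d in regions_of("wrist",n)[:2]: print(n,d["p"],d["bbox"])
E
```

```text
t: 11.32
eef_pos: [0.46, -0.1508, 0.191]
ee_rot: [3.138, -0.0, -1.491]
force: [-0.3, 0.1, -0.0]
width: 0.0556
[ 0.46   -0.1508  0.191 ] [ 3.1381 -0.     -1.4914] [ 0.0906  0.0459 -0.4     0.     -1.1284  1.5596]
[ 0.5427 -0.1446  0.3803]
magazine [(0.94, array([462. ,  79.4]), array([ 0.5678, -0.2815]))]
magazine_seat [(0.65, array([509. ,  76.2]), array([ 0.5665, -0.2812]))]Traceback (most recent call last):
  File "<stdin>", line 6, in <module>
ValueError: it knows: counter, knob_grip, lid_center, magazine, magazine_seat, spanner, spice_jar, tub
```

View pics/w6.png

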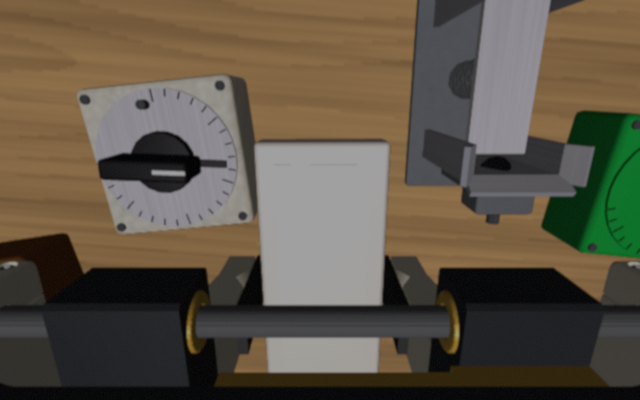

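```bash
python3 - <<'E'
from h import *
np.set_printoptions(precision=4,suppress=True)
f=grab_frame("wrist")
im=f["pixels"]
A=lambda px,z:back(f,px,z)[:2]
def edge(row,lo,hi):
    g=np.abs(np.diff(cv2.GaussianBlur(im[row].astype(np.float32).mean(1)[None],(5,1),0)[0]));return lo+int(np.argmax(g[lo:hi]))+.5
L=[];Rr=[];B=[]
for r in range(5,115,10):
    l,rr,b=edge(r,465,490),edge(r,518,556),edge(r,400,428); L.append(A((l,r),.094));Rr.append(A((rr,r),.094));B.append((A((b,r),.0),A((b,r),.012)))
for n,P in(("L",L),("R",Rr),("B0",[b[0] for b in B]),("B12",[b[1] for b in B])):
    P=np.array(P);vx,vy,x,y=cv2.fitLine((P*1000).astype(np.float32),cv2.DIST_HUBER,0,.01,.01).ravel()
    if vx<0: vx,vy=-vx,-vy
    print(n,"yaw",np.degrees(np.arctan2(vy,vx)),"y at x=567:",y+(567-x)*vy/vx)
print("near corners",A((471,154),.094),A((526,154),.094))
for n,z in(("knob_grip",.103),("counter",0)):
    print(n,[(round(d["p"],2),np.round(d["location"],1),A(d["location"],z)) for d in pinpoint("wrist",n)[:2]])
print("post",A((141,104),.081),"ptr tip",A((227,163),.078),"line",A((151,173),.118),A((186,173),.118))
# lid in hand
P=np.array([A(p,telemetry.get_state()["eef_pos"][2]+.0347+.007) for p in((256,143),(386,142))]);print("lid far corners",P)
E
```

```text
L yaw 4.410767 y at x=567: -257.02054
R yaw 4.7870255 y at x=567: -303.3766
B0 yaw 4.3921676 y at x=567: -230.643
B12 yaw 4.3921113 y at x=567: -227.84407
near corners [ 0.5081 -0.2653] [ 0.5117 -0.309 ]
knob_grip [(0.82, array([150. , 170.2]), array([ 0.4758, -0.0139])), (0.64, array([321.8, 279.9]), array([ 0.3912, -0.1557]))]
counter [(0.93, array([613.6, 175.8]), array([ 0.4862, -0.4632])), (0.77, array([ 38.1, 288.3]), array([0.2957, 0.176 ]))]
post [0.524  0.0002] ptr tip [ 0.4814 -0.0676] line [ 0.4774 -0.0215] [ 0.4795 -0.0473]
lid far corners [[ 0.5223 -0.1184]
 [ 0.5271 -0.1707]]
```

```bash
python3 -m inch '0.5 3.5 -4 0 0 0 0; 0.5 7 -8 0 0 0 0; 0.5 10.7 -13 0 0 0 0; 0.5 10.7 -13 0 0 0 0; 0.5 10.7 -13 -4 0 0 0; 0.5 10.7 -13 -6.2 0 0 0; 0.5 10.7 -13 -6.2 0 0 0; 0.5 10.7 -13 -6.2 0 0 0'
python3 - <<'E'
from h import *
s=telemetry.get_state();print(s["eef_pos"],s["ee_rot"])
f=grab_frame("wrist");g=grab_frame("scene");save(f,"w7")
im=np.hstack([cv2.resize(f["pixels"][60:360,170:470],(400,400)),cv2.resize(g["pixels"][120:230,205:315],(400,400),interpolation=cv2.INTER_CUBIC)]);cv2.imwrite("pics/g7.png",im[:,:,::-1])
E
```

```text
t: 12.62
eef_pos: [0.5686, -0.2799, 0.1315]
ee_rot: [-3.142, -0.001, -1.488]
force: [0.6, 0.3, -0.4]
width: 0.0555
[ 0.56856721 -0.27987208  0.13151709] [-3.14152905e+00 -1.13302405e-03 -1.48806586e+00]
```

View pics/g7.png

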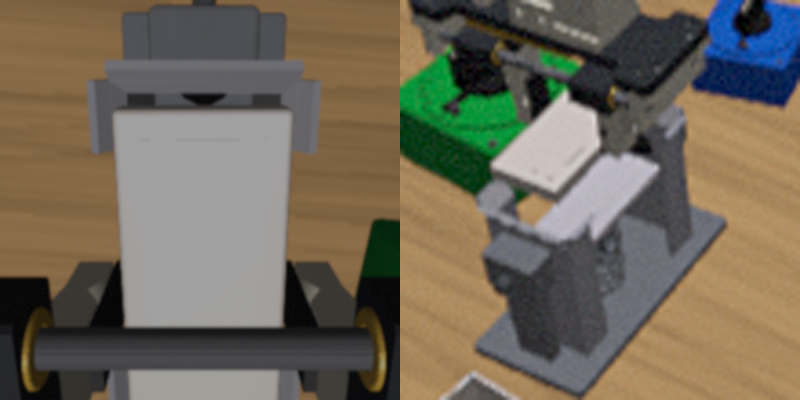

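The wrist view shows the lid sideways-centred between the far cheeks (crop columns 204 against 203.5). The scene view shows it hanging above the channels. I'll lower it with force checks.

```bash
python3 -m inch '0.5 -0.15 -0.1 0 0 0 0; 0.5 -0.15 -0.1 -1 0 0 0; 0.5 -0.15 -0.1 -2 0 0 0; 0.5 -0.15 -0.1 -3 0 0 0; 0.5 -0.15 -0.1 -3 0 0 0'; python3 -m inch '0.5 0 0 -0.4 0 0 0; 0.5 0 0 -0.8 0 0 0; 0.5 0 0 -1.2 0 0 0; 0.5 0 0 -1.4 0 0 0; 0.5 0 0 -1.4 0 0 0'
```

```text
t: 13.35
eef_pos: [0.5664, -0.2808, 0.1003]
ee_rot: [3.14, -0.0, -1.489]
force: [-0.9, -0.9, -0.3]
width: 0.0556
t: 13.98
eef_pos: [0.5664, -0.2808, 0.0862]
ee_rot: [3.14, -0.0, -1.489]
force: [-1.1, 0.2, -0.0]
width: 0.0557
```

```bash
python3 -m inch '0.5 0 0 -0.4 0 0 0; 0.5 0 0 -0.8 0 0 0; 0.5 0 0 -0.8 0 0 0'; python3 -m inch '0.5 0 0 -0.4 0 0 0; 0.5 0 0 -0.8 0 0 0; 0.5 0 0 -0.8 0 0 0'; python3 -m inch '0.5 0 0 -0.4 0 0 0; 0.5 0 0 -0.8 0 0 0; 0.5 0 0 -0.8 0 0 0'
```

```text
t: 14.35
eef_pos: [0.5663, -0.2809, 0.0779]
ee_rot: [3.14, -0.0, -1.489]
force: [-0.3, -0.9, -0.5]
width: 0.0551
t: 14.72
eef_pos: [0.5661, -0.281, 0.0695]
ee_rot: [3.139, -0.0, -1.489]
force: [0.7, -1.0, 1.3]
width: 0.0555
t: 15.1
eef_pos: [0.5663, -0.281, 0.0612]
ee_rot: [3.139, -0.0, -1.489]
force: [1.0, -1.2, 0.1]
width: 0.0554
```

```bash
python3 - <<'E'
from h import *
f=grab_frame("wrist");g=grab_frame("scene");save(f,"w8");save(g,"s8")
im=np.hstack([cv2.resize(f["pixels"][60:360,170:470],(400,400)),cv2.resize(g["pixels"][120:230,205:315],(400,400),interpolation=cv2.INTER_CUBIC)]);cv2.imwrite("pics/g8.png",im[:,:,::-1])
E
```

```text
(no output)
```

View pics/g8.png

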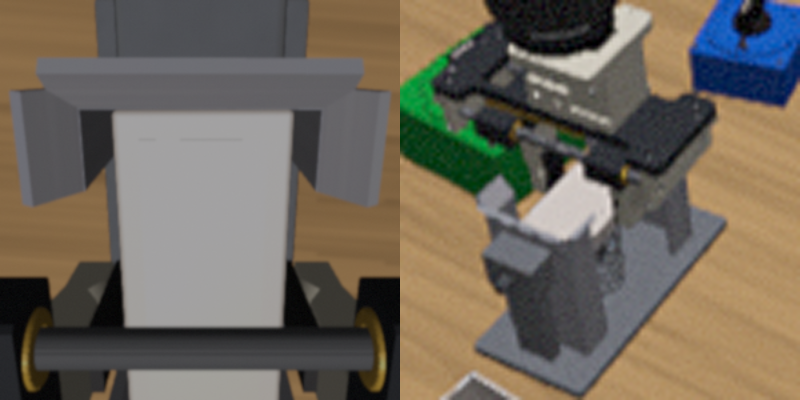

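The lid is still square in the grip and inside the channel, with no contact yet. The z offset must differ here, so I'll keep going down on force feedback.

```bash
python3 -m inch '0.5 0 0 -0.3 0 0 0; 0.5 0 0 -0.6 0 0 0; 0.5 0 0 -0.6 0 0 0'; python3 -m inch '0.5 0 0 -0.3 0 0 0; 0.5 0 0 -0.6 0 0 0; 0.5 0 0 -0.6 0 0 0'
```

```text
t: 15.58
eef_pos: [0.5663, -0.281, 0.0553]
ee_rot: [3.139, -0.0, -1.488]
force: [1.3, -0.5, 2.1]
width: 0.0556
t: 15.95
eef_pos: [0.5663, -0.281, 0.049]
ee_rot: [3.139, -0.0, -1.488]
force: [0.2, 0.2, 4.9]
width: 0.0552
```

```bash
python3 -m inch '0.5 0 0 -0.3 0 0 0; 0.5 0 0 -0.6 0 0 0; 0.5 0 0 -0.6 0 0 0'; python3 -m inch '0.5 0 0 -0.3 0 0 0; 0.5 0 0 -0.6 0 0 0; 0.5 0 0 -0.6 0 0 0'; python3 -m inch '0.5 0 0 -0.3 0 0 0; 0.5 0 0 -0.6 0 0 0; 0.5 0 0 -0.6 0 0 0'
```

```text
t: 16.32
eef_pos: [0.5663, -0.281, 0.0429]
ee_rot: [3.139, -0.0, -1.488]
force: [1.3, 0.4, 4.3]
width: 0.0558
t: 16.7
eef_pos: [0.5663, -0.281, 0.0369]
ee_rot: [3.139, -0.0, -1.488]
force: [-0.1, 0.4, 6.7]
width: 0.0553
t: 17.08
eef_pos: [0.5663, -0.281, 0.0311]
ee_rot: [3.139, -0.001, -1.488]
force: [0.4, 0.6, 6.5]
width: 0.0556
```

```bash
python3 -m inch '0.5 0 0 -0.3 0 0 0; 0.5 0 0 -0.6 0 0 0; 0.5 0 0 -0.6 0 0 0'; python3 -m inch '0.5 0 0 -0.3 0 0 0; 0.5 0 0 -0.6 0 0 0; 0.5 0 0 -0.6 0 0 0'
python3 - <<'E'
from h import *
f=grab_frame("wrist");g=grab_frame("scene");save(f,"w9");save(g,"s9")
a=cv2.absdiff(cv2.imread("pics/s8.png"),cv2.imread("pics/s9.png"))
im=np.hstack([cv2.resize(f["pixels"][60:360,170:470],(400,400)),cv2.resize(g["pixels"][135:215,215:295],(400,400),interpolation=cv2.INTER_CUBIC)]);cv2.imwrite("pics/g9.png",im[:,:,::-1])
E
```

```text
t: 17.45
eef_pos: [0.5663, -0.281, 0.0253]
ee_rot: [3.139, -0.001, -1.488]
force: [0.2, 0.1, 6.8]
width: 0.0555
t: 17.82
eef_pos: [0.5664, -0.2811, 0.021]
ee_rot: [3.139, -0.001, -1.488]
force: [-3.4, 2.9, 16.6]
width: 0.0556
```

View pics/g9.png

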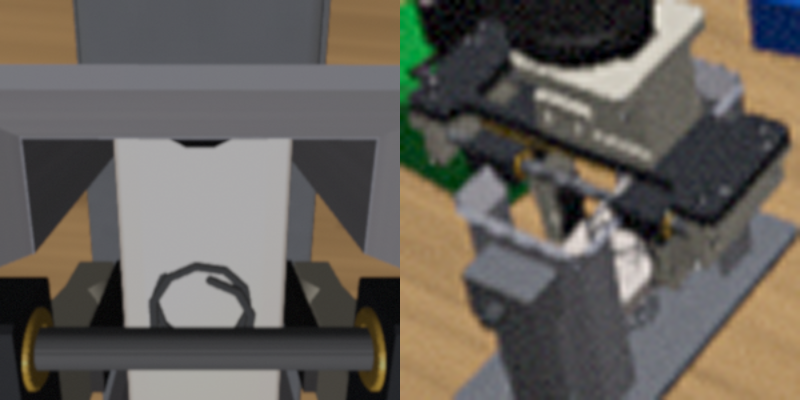

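The wrist view shows the far catch (crop (200,142)) out over the lid's top end. The hard stop at 0.021 matches the follower bottoming at 45 mm, so the lid is well under both catches. I'll ease up to just below the catches, let go and retreat.

```bash
python3 -m inch '0.5 0 0 1 0 0 0; 0.5 0 0 2 0 0 0; 0.5 0 0 2.9 0 0 0; 0.5 0 0 2.9 0 0 0; 0.5 0 0 2.9 0 0 0'; python3 -m inch '0.7 0 0 0 0 0 0; 0.9 0 0 0 0 0 0; 0.9 0 0 0 0 0 0; 0.9 0 0 0 0 0 0; 0.9 0 0 0 0 0 0';  python3 -m inch '0.9 0 0 2 0 0 0; 0.9 0 0 6 0 0 0; 0.9 0 0 12 0 0 0; 0.9 0 0 16 0 0 0; 0.9 -12 13 16 0 0 0;  0.9 -12 13 16 0 0 0;  0.9 -12 13 16 0 0 0;  0.9 -12 13 16 0 0 0; 0.9 -12 13 16 0 0 0'
python3 - <<'E'
from h import *
np.set_printoptions(precision=4,suppress=True)
s=telemetry.get_state();print(s["eef_pos"],s["ee_rot"],s["q"])
f=grab_frame("wrist");g=grab_frame("scene");save(f,"w10");save(g,"s10")
for n,F in(("wrist",f),("scene",g)):
    print([(round(d["p"],2),np.round(d["location"],1),back(F,d["location"],.089)) for d in pinpoint(n,"lid_center")[:2]])
    print([(round(d["p"],2),np.round(d["location"],1),back(F,d["location"],.103)) for d in pinpoint(n,"knob_grip")[:3]])
im=np.hstack([cv2.resize(f["pixels"][0:260,0:640],(580,236)),]) 
sc=cv2.resize(g["pixels"][130:230,210:310],(400,400),interpolation=cv2.INTER_CUBIC)
w=f["pixels"][0:260,:]
im=np.zeros((600,800,3),np.uint8);im[:260,:640]=w;im[260:600,:340]=cv2.resize(sc,(340,340));im[260:600,340:800]=cv2.resize(w[0:222,0:300],(460,340),interpolation=cv2.INTER_CUBIC)
cv2.imwrite("pics/g10.png",im[:,:,::-1])
E
```

```text
t: 18.55
eef_pos: [0.5664, -0.2811, 0.0501]
ee_rot: [3.14, -0.001, -1.488]
force: [0.4, -1.0, 3.4]
width: 0.0556
t: 19.18
eef_pos: [0.5664, -0.2811, 0.0499]
ee_rot: [3.14, -0.001, -1.488]
force: [-0.8, -0.7, 0.0]
width: 0.0785
t: 20.3
eef_pos: [0.4468, -0.1509, 0.2106]
ee_rot: [3.141, -0.001, -1.487]
force: [0.5, -0.3, 0.5]
width: 0.079
[ 0.4468 -0.1509  0.2106] [ 3.1411 -0.0012 -1.487 ] [ 0.0942  0.0067 -0.3949  0.0013 -1.1697  1.5599]
[(0.74, array([497.7,  64.8]), array([ 0.5642, -0.2828,  0.089 ]))]
[(0.91, array([159.7, 148.3]), array([ 0.4763, -0.0151,  0.103 ])), (0.68, array([339.1, 311. ]), array([ 0.3359, -0.1769,  0.103 ]))]
[(0.65, array([254.1, 178.8]), array([ 0.5768, -0.2826,  0.089 ]))]
[(0.95, array([354.1, 189. ]), array([ 0.4755, -0.0288,  0.103 ])), (0.72, array([456.3, 176.7]), array([0.2891, 0.1758, 0.103 ])), (0.54, array([300.9, 123.2]), array([ 0.3201, -0.308 ,  0.103 ]))]
```

View pics/g10.png

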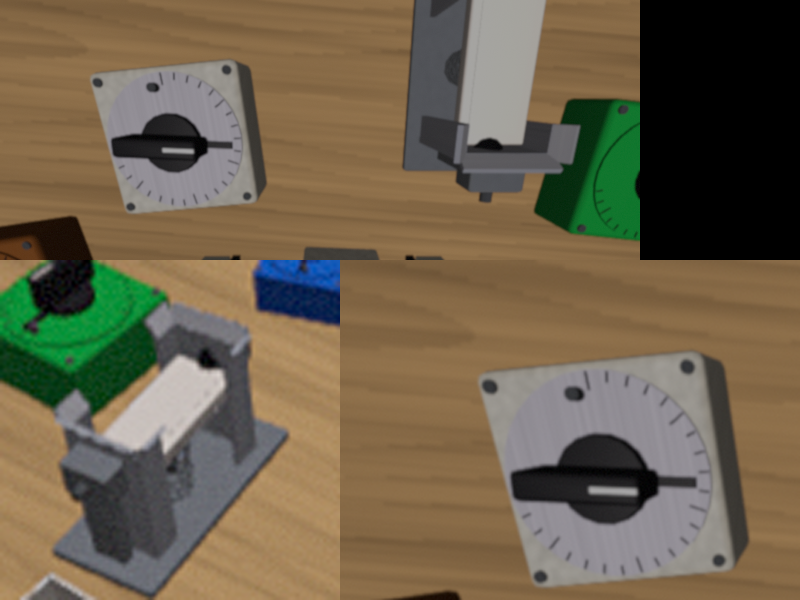

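The lid sits level in the magazine with the near catch out over its top, at wrist (490,147) and scene crop (207,355). The counter's zero post is at (153,87), the pointer tip at (232,146) and the knob centre near (171,143). Now I'll work out the knob geometry.

```bash
python3 - <<'E'
from h import *
np.set_printoptions(precision=4,suppress=True)
f=grab_frame("wrist")
A=lambda px,z:back(f,px,z)[:2]
S=np.array([A(p,.070) for p in((97,82),(227,69),(130,207),(248,196))]);c=S.mean(0)
print("screws",S,"centre",c)
for i,j in((2,0),(3,1),(1,0),(3,2)): d=S[j]-S[i];print(np.degrees(np.arctan2(d[1],d[0])),np.linalg.norm(d))
an=lambda p:(np.degrees(np.arctan2(*(p-c)[::-1])),np.linalg.norm(p-c))
print("post",an(A((153,87),.081)),"tick",an(A((161,78),.073)),"ptr",an(A((232,146),.076)))
w0,w1=A((163,151),.118),A((193,151.5),.118);e=A((112,138),.118);print("line",an(w0),an(w1),"bar far end top corners",A((113,139),.118),A((206,140),.118))
# bar mask: dark pixels in region, top surface
m=(f["pixels"].max(2)<45).astype(np.uint8);m[:, :100]=0;m[:,250:]=0;m[:95]=0;m[200:]=0
ct=max(cv2.findContours(m,0,2)[0],key=cv2.contourArea)[:,0];print(ct.min(0),ct.max(0))
for r in regions_of("wrist","counter")[:3]: print(r["p"],r["bbox"])
E
```

```text
screws [[ 0.5231  0.0487]
 [ 0.5429 -0.0626]
 [ 0.4118  0.0293]
 [ 0.432  -0.0827]] centre [ 0.4774 -0.0168]
9.872600300190058 0.11297599971784057
10.285804464760844 0.11261893463128962
100.07773743011015 0.11302436743146325
100.25746076740587 0.11383838632846444
post (np.float64(15.780002311945458), np.float64(0.04754575246507314)) tick (np.float64(9.85134894146644), np.float64(0.05426496949339395)) ptr (np.float64(-88.44093611822558), np.float64(0.05190596543710932))
line (np.float64(-92.51683714898591), np.float64(0.008436875688075067)) (np.float64(-87.8673912138961), np.float64(0.03165677964008081)) bar far end top corners [0.4832 0.0126] [ 0.4883 -0.0587]
[110 114] [207 170]
0.92 [0.0, 215.0, 94.0, 268.5]
0.85 [429.8, 277.4, 477.5, 369.1]
0.83 [302.9, 245.7, 380.2, 306.2]
```

Knob centre is (0.4774, −0.0168), counter yaw about 10° and pointer yaw about −88.4°, so the knob stands at about 98.5°. I'll turn the tool by −93° and come down over the bar.

```bash
python3 -m inch '0.55 1.5 6 0 0 0 -10; 0.55 3.1 13.4 0 0 0 -20; 0.55 3.1 13.4 0 0 0 -30; 0.55 3.1 13.4 0 0 0 -40; 0.55 3.1 13.4 0 0 0 -50; 0.55 3.1 13.4 0 0 0 -60; 0.55 3.1 13.4 0 0 0 -70; 0.55 3.1 13.4 0 0 0 -80; 0.55 3.1 13.4 0 0 0 -90; 0.55 3.1 13.4 0 0 0 -93.2; 0.55 3.1 13.4 0 0 0 -93.2; 0.55 3.1 13.4 0 0 0 -93.2'
python3 - <<'E'
from h import *
np.set_printoptions(precision=4,suppress=True)
s=telemetry.get_state();print(s["eef_pos"],s["ee_rot"],s["q"])
f=grab_frame("wrist")
print([(round(d["p"],2),np.round(d["location"],1),back(f,d["location"],.103)) for d in pinpoint("wrist","knob_grip")[:3]])
E
```

```text
t: 22.2
eef_pos: [0.4775, -0.0175, 0.2094]
ee_rot: [3.139, -0.001, -3.114]
force: [-0.3, -0.2, -0.0]
width: 0.0483
[ 0.4775 -0.0175  0.2094] [ 3.1387 -0.0013 -3.1142] [ 0.3735  0.0198 -0.3823 -0.0034 -1.169  -0.3448]
[(0.83, array([318.4, 199.9]), array([ 0.4807, -0.0147,  0.103 ]))]
```

```bash
python3 -m inch '0.55 0 0.05 -5 0 0 0; 0.55 0 0.05 -10 0 0 0; 0.55 0 0.05 -13 0 0 0; 0.55 0 0.05 -14 0 0 0;  0.55 0 0.05 -14 0 0 0'; python3 -m inch '0.55 0 0 -0.5 0 0 0; 0.55 0 0 -1.1 0 0 0; 0.55 0 0 -1.1 0 0 0'; python3 -m inch '0.1 0 0 0 0 0 0; 0.1 0 0 0 0 0 0; 0.1 0 0 0 0 0 0;0.1 0 0 0 0 0 0; 0.1 0 0 0 0 0 0;0.1 0 0 0 0 0 0' 25
```

```text
t: 22.92
eef_pos: [0.4777, -0.017, 0.0697]
ee_rot: [3.139, -0.002, -3.114]
force: [-0.2, 0.5, 1.0]
width: 0.0482
t: 23.3
eef_pos: [0.4776, -0.017, 0.0586]
ee_rot: [3.139, -0.002, -3.114]
force: [-0.6, -0.3, 0.3]
width: 0.0483
t: 24.05
eef_pos: [0.4779, -0.0169, 0.0587]
ee_rot: [3.139, -0.001, -3.114]
force: [2.6, -0.7, -1.2]
width: 0.0157
```

The jaws closed on the bar at 15.7 mm. Turning anticlockwise.

```bash
python3 -m inch '0.1 0 0 0 0 0 9; 0.1 0 0 0 0 0 18; 0.1 0 0 0 0 0 27; 0.1 0 0 0 0 0 36; 0.1 0 0 0 0 0 45; 0.1 0 0 0 0 0 54; 0.1 0 0 0 0 0 63; 0.1 0 0 0 0 0 72; 0.1 0 0 0 0 0 81; 0.1 0 0 0 0 0 90; 0.1 0 0 0 0 0 90;0.1 0 0 0 0 0 90'; python3 -c "
from station import telemetry as t;s=t.get_state();print(s['moment'],s['q'])"
```

```text
t: 25.55
eef_pos: [0.4796, -0.0155, 0.0588]
ee_rot: [-3.141, 0.001, -1.543]
force: [4.3, 5.6, -6.2]
width: 0.0158
[ 2.09190345 -1.68628479  0.08308809] [ 3.78301845e-01  1.79263339e-01 -5.91498945e-01 -1.05351222e-03
 -7.99384100e-01  1.22115336e+00]
```

```bash
m(){ python3 -c "
from station import telemetry as t;s=t.get_state();print(s['moment'][2])"; }; python3 -m inch '0.1 0 0 0 0 0 3; 0.1 0 0 0 0 0 6; 0.1 0 0 0 0 0 6' ; m; python3 -m inch '0.1 0 0 0 0 0 2; 0.1 0 0 0 0 0 2'; m; python3 -m inch '0.1 0 0 0 0 0 2; 0.1 0 0 0 0 0 2'; m
```

```text
t: 25.92
eef_pos: [0.4796, -0.0152, 0.0587]
ee_rot: [-3.141, 0.001, -1.438]
force: [0.9, 1.1, -0.7]
width: 0.0159
0.07188397338863439
t: 26.18
eef_pos: [0.4796, -0.0151, 0.0587]
ee_rot: [-3.141, 0.001, -1.403]
force: [0.9, 2.5, -0.6]
width: 0.0159
0.04815605959312616
t: 26.42
eef_pos: [0.4796, -0.0151, 0.0587]
ee_rot: [-3.141, 0.002, -1.369]
force: [0.3, 1.5, 0.0]
width: 0.0158
-0.6506100725357089
```

The moment jumped to −0.65 N m after about 100°, so the pointer is against the stop. I'll release, rise and measure.

```bash
python3 -m inch '0.5 0 0 0 0 0 0; 0.5 0 0 0 0 0 0; 0.5 0 0 0 0 0 0; 0.5 0 0 0 0 0 0; 0.5 0 0 4 0 0 0; 0.5 0 0 9 0 0 0; 0.5 0 0 15 0 0 0; 0.5 -8 0 15 0 0 0; 0.5 -8 0 15 0 0 0; 0.5 -8 0 15 0 0 0'
python3 - <<'E'
from h import *
np.set_printoptions(precision=4,suppress=True)
f=grab_frame("wrist");g=grab_frame("scene");t=grab_frame("top");save(f,"w12");save(g,"s12");save(t,"t12")
c=np.array([.4774,-.0168])
H=[] # rectified dial, z=.076, x up, 2px/mm
def rect(F,z,c,h=.07,s=3000):
    q=np.float32([proj(F,[c[0]+a,c[1]+b,z]) for a,b in((h,h),(h,-h),(-h,-h),(-h,h))]);n=int(2*h*s)
    return cv2.warpPerspective(F["pixels"],cv2.getPerspectiveTransform(q,np.float32([[0,0],[n,0],[n,n],[0,n]])),(n,n))
im=rect(f,.078,c);cv2.imwrite("pics/rect.png",im[:,:,::-1])
# darkness profile on rings 42..50 mm vs yaw
G=im.astype(float).mean(2);n=G.shape[0]
for r in(.036,.040,.044,.048,.051):
    A=np.arange(-60,70,1.);row=[G[int(n/2-r*np.cos(np.radians(a))*3000),int(n/2-r*np.sin(np.radians(a))*3000)] for a in A]
    print(r,[(int(a),int(v)) for a,v in zip(A,row) if v<90])
# white line on the bar top
im2=rect(f,.118,c);G2=im2.astype(float).min(2);n=G2.shape[0]
for r in(.012,.016,.020,.024,.028):
    A=np.arange(-180,180,2.);row=np.array([G2[int(n/2-r*np.cos(np.radians(a))*3000),int(n/2-r*np.sin(np.radians(a))*3000)] for a in A]);print(r,[(int(a),int(v)) for a,v in zip(A,row) if v>130][:40], "dark",[int(a) for a in A[row<40]])
for n_,F in(("wrist",f),("scene",g),("top",t)):
    for nm,z in(("lid_center",.089),("spice_jar",0),("tub",0),("spanner",0)): print(n_,nm,[(round(d["p"],2),back(F,d["location"],z)[:2]) for d in pinpoint(n_,nm)[:1]])
E
```

```text
t: 27.68
eef_pos: [0.3988, -0.0151, 0.2092]
ee_rot: [-3.139, 0.002, -1.368]
force: [1.0, -0.1, 0.7]
width: 0.0436
0.036 [(-5, 79), (-4, 48), (-3, 35), (-2, 31), (-1, 31), (0, 32), (1, 32), (2, 34), (3, 47), (4, 89), (12, 73), (13, 42), (14, 30), (15, 29), (16, 32), (17, 33), (18, 36), (19, 45), (20, 51), (21, 75)]
0.04 [(8, 88), (9, 55), (10, 46), (11, 44), (12, 44), (13, 45), (14, 61)]
0.044 [(9, 61), (10, 47), (11, 44), (12, 44), (13, 47), (14, 58)]
0.048 [(8, 89), (9, 62), (10, 44), (11, 43), (12, 43), (13, 43), (14, 47), (15, 59), (16, 62), (17, 61), (18, 61), (19, 62), (20, 62), (21, 61), (22, 59), (23, 74)]
0.051 [(9, 64), (10, 45), (11, 44), (12, 43), (13, 49), (14, 71), (15, 82), (16, 85), (17, 67), (18, 62), (19, 62), (20, 61), (21, 62), (22, 78)]
0.012 [(8, 155), (10, 167), (12, 173), (14, 176), (16, 175), (18, 162), (20, 140)] dark [-164, -162, -160, -158, -156, -154, -152, -150, -148, -146, -144, -142, -140, -138, -136, -134, -132, -130, -28, -26, -24, -22, -20, -18, -16, -14, -12, -10, -8, -6, -4, 42, 44, 46, 48, 50, 52, 54, 56, 58, 60, 62, 64, 66, 134, 136, 138, 140, 14
[... 1586 characters left out ...]
, (-98, 158), (-96, 158), (-94, 158), (-92, 157), (-90, 156), (-88, 156), (-86, 156), (-84, 155), (-82, 155), (-80, 155), (-78, 155), (-76, 155)] dark [-168, -166, -164, -162, -160, 0, 2, 4, 24, 26, 28, 174, 176]
wrist lid_center [(0.25, array([ 0.5476, -0.2174]))]
wrist spice_jar []
wrist tub []
wrist spanner []
scene lid_center [(0.84, array([ 0.5673, -0.2824]))]
scene spice_jar [(0.95, array([0.7385, 0.2488]))]
scene tub [(0.78, array([ 0.7529, -0.2093]))]
scene spanner [(0.94, array([0.7612, 0.0197]))]
top lid_center [(0.79, array([ 0.5657, -0.2786]))]
top spice_jar [(0.65, array([0.7317, 0.2516]))]
top tub [(0.89, array([ 0.7548, -0.2038]))]
top spanner [(0.81, array([0.7579, 0.0151]))]
```

```bash
python3 -c "
from station import arm;print(arm.job_done())"
```

```text
the job is handed in; nothing more can be done
None
```

I did both parts in order and handed the job in at about 28 s on the robot's clock. It reports no verdict.

**Lid:** It went down in the channels until the follower hit the bottom of its travel (about 17 N). I then eased it up and let it go under the catches, and it stayed down by itself. In the pictures it lies level, and each end's catch showed over its top. The far one was seen only while I was still pressing, because the fingers' side of the view hid it afterwards. The last scene and top views put the lid's centre within 2–3 mm of the magazine axis.

**Knob:** I turned it about 100° anticlockwise until the moment jumped to −0.65 N m at the stop. The last wrist picture, measured by pixels, puts the pointer at about 11° and directly against the post. The counter's zero direction measured about 10°.

**Checks that disagreed or failed:**
- **Reported tool height:** The fingertips are really about 30 mm above the reported TCP. My first grasp therefore closed above the lid without touching it, and I found the true height by touching the bench (about 22 N).
- **Contact forces:** Forces on the way down the magazine rose later than I expected, so I doubted the offset until the bottom stop confirmed it.
- **Final knob picture:** I couldn't view it because the 12-picture limit was used up, so that check rests on numbers only.

The jar, spanner and tub appear to be where they were, within the networks' scatter of about 1–2 cm. The arm was clear of everything at hand-in.

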